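Screw the die cap onto the clay extruder and lock it

ROBOT

A 6-joint arm with a two-finger parallel gripper is mounted at the origin on the work surface; the furniture and walls round the work are solid. World frame = base frame: x ahead of the robot, y to its left, z up, the work surface at z = 0. Lengths are in m, angles in rad, forces in N, time in s.
With the tool pointing down it reaches from about 0.25 to 0.775 m from the base axis. Payload 4 kg.
Tool frame: the origin (TCP) lies at the very end of the fingers, on their centre line; the grasp point (between the pads) lies 19 mm behind it; z points along the fingers, y is the line along which they close (so a half turn about z gives the same grasp; the last joint's range is limited). The gripper opens to 94 mm and grips with 3 to 60 N. Pads are 16 mm wide; open, the fingers measure 119 mm over their backs; the gripper's body (75 mm by 177 mm) begins 78 mm behind the grasp point.
Start: joints at [-1.245, 0.087, 1.371, -0, 1.684, -0.103], TCP at [0.229, -0.5, 0.206] pointing down, gripper open.
Joint ranges: [-3.1, 3.1], [-0.76, 2.03], [0.27, 2.55], [-1.08, 4.22], [0.17, 2.65], [-2.57, 2.57]. Speed limits (rad/s): [2.79, 2.79, 3.14, 3.14, 3.14, 3.14].

INTERFACE

Orientations are given as a unit quaternion [w, x, y, z].
In Python, from workcell import r, optics, look_for gives the robot as it stands. The module is installed in compiled form; this text tells all that it offers.
- The arm moves only by the shell command python3 -m inch 'ROWS' [FORCE]. ROWS is JSON, a list of rows, each a list of 5 numbers: the opening, from 0 (shut) to 1 (fully open), then the shift along the tool's x, y, z scaled (see below), then the turn about the tool's z scaled (see below). In form: [[fingers, dx, dy, dz, roll], ...]. A call has 1 to 8 rows; each row shifts and turns the commanded pose from where the row before left it, along the tool's axes as they then stand; what a row does not reach is not made up. The controller multiplies each number of a shift by 0.05 m and each number of a turn by 0.08 rad. A row lasts 1/8 s, in which the tool goes at most 62.5 mm and 10.7 degrees, less where a joint would pass 70% of its speed; a pose out of reach is approached as far as the arm can. A call with a number of a shift or a turn outside -1 to 1 is refused whole. A call with a gripper value outside its range is refused whole. The fingers move at their own pace and stop on an object; FORCE is the grip in N (left out, the last holds). Time passes only in rows, so rows that do not move let the fingers close. It gives the time, the measured TCP pose, the force, the opening and the grip force at its end, in the units of the state.
- r.sense(): the state, without advancing time (a new reading comes with each control period).
- optics.read_camera(name): name is "side" or "top"; returns (picture, depth): 384x512x3 uint8, blue, green, red; 384x512 float32, m along the optical axis (not along the pixel's ray), 0 where there is no reading.
- optics.get_calibration(name): a dict with "K" (3x3 intrinsics, pixels), "dist" ([k1, k2, p1, p2, k3] as OpenCV has them; the pictures are not rectified), "origin" and "attitude" of the camera in the world. Camera axes: x right, y up, looking along -z (the intrinsics and any distortion apply to the point x, -y, -z); pixel columns grow to the right and rows downward; lengths in m; the calibration is good to about 2 mm. A picture is of the moment at which its call begins. get_calibration takes no time and is no camera call.
- r.job_done(): hands the job in; it is judged then, once.
Trained networks look in the newest picture that a camera, given by its name, has taken for a name from the list of things; names that differ only in an ending like _2 or _b are one class to them, and where a whole thing is asked for, a point or a joint stands for the part that bears it (a point fixed in the world has none). Each returns a list of dicts, best first, with "confidence" (0 to 1); they miss things now and then, are a little off and sometimes report something else, mostly with a low value. They report only what shows in the picture. A call takes as long as a camera call. They do not tell look-alikes from the thing itself.
- look_for(camera, thing): "point" ([x, y, z] in m, in world coordinates, good to about 4 mm: the middle of the surface that is visible of it).
The state is a dict: "time_s": time; "joint_positions": joint angles; "qvel": joint speeds; "joint_efforts": joint torques, N m; "tool_pos": TCP position; "ee_rot": TCP orientation; "contact_force": force on the tool from outside, world axes, zero at the start; "moment": the same for the moment, N m; "opening": opening from 0.0 (shut) to 1.0 (fully open); "gripper_force": force on a finger pad.
Only numpy, scipy, OpenCV 4.12 (cv2) and the standard library are available. Lean on these libraries where they do the work, as an engineer would, in place of code of your own. Each camera call takes 0.05 s, during which the arm holds its last target. There are 200 camera calls.

TASK

The brass cap is only resting on the thread of the clay extruder's barrel: without lifting it off, turn it backward (anticlockwise seen from above) until you feel it drop a step, then screw it forward (clockwise) until it stops. Then nudge the stiff lock slide by its orange tab toward the cap until its white line is level with the red line on the rail, without running past it. Leave the cups, beaker and bottle around it where they are, and let go of everything.

Things in the scene. Friction and masses are not known exactly. Their poses are not given: they have to be found in the camera images.
- extruder: Fixed bench stand (grey plate 124 x 215 x 12 mm, y from -152 to +62 mm) with an upright barrel of 54 mm diameter; origin on the barrel's axis at bench level. The lock slide's bracket is on its -y side. Place and yaw vary. Right-hand thread with three starts: clockwise from above (yaw falling) screws the cap down to a solid stop.
- cap_bar (a point): Centre of the upright grip bar on the loose brass cap, on the cap's axis. Bar 58 mm long (its x axis, toward the red ear), 12 mm wide, 25 mm high: 13 mm below this point (flat cap top, 64 mm diameter) to 12 mm above. Starts about 126 mm above the bench. Fingers standing loosely on both sides of the bar can turn the cap (under 0.1 N m) and leave it free to drop.
- cap_ear (a point): Centre of the red ear (10 mm wide and high) on the cap's skirt, 42 mm from the cap's axis along its bar, 25 mm below cap_bar. Cap 0.18 kg. At first it lies on the thread and only jams if turned clockwise. Turned back 0.4 to 1.2 rad (varies) it climbs up to 2 mm, then drops 9 mm and can go back at most 0.3 rad more. Then it screws 1.1 to 1.4 rad clockwise and 3 mm down to the stop.
- ear_home (a point): Fixed point where the ear's centre lies when the cap is screwed home against its stop, on the lock slide's side of the barrel, 42 mm from its axis and 90 mm above the bench; a red stripe on the barrel stands under it.
- lock_slide (a joint): Travel of the lock slide in m, growing toward the cap (extruder's +y); 0 fully back, 0.034 at the red line, hard end 0.046. Starts at 0 to 0.012, is stiff (about 6 N) and stays where left. At the line its steel tongue (10 mm wide) stands 4 mm beside the ear of the screwed-home cap, so the cap cannot back off.
- slide_tab (a point): Middle of the slide's orange thumb tab, an upright plate 18 mm wide (extruder x) and 8 mm thick (extruder y), 116 mm above the bench; its top is 12 mm above this point, the carriage (reaching 2 mm behind the tab) 23 mm below, the 36 mm wide rail 36 mm below. Push the face that looks away from the barrel.
- slide_line (a point): The white line across the top of the slide's carriage.
- red_line (a point): Fixed point where the white line must come: between the two red lines on the rail. The y axis points along the slide toward the cap.
- purple_jar: Grey bottle with a purple label and white cap, 72 mm diameter, 149 mm high; origin at the underside. Bystander.
- small_cup: Small white cup, 48 mm diameter, 42 mm high; origin at the underside. Bystander.
- grey_cup: Speckled grey cup, 83 mm diameter, 65 mm high; origin at the underside. Bystander.
- beaker: Tall white beaker, 66 mm diameter, 150 mm high; origin at the underside. Bystander.
Mind the look-alikes: they are no part of the job. What is meant by the part that bears cap_bar is not green, and is the larger of those in its own colour.

How it is judged:
By the outcome, as a careful person would: the job done as asked, in the order asked, and still so for the second after the job is handed in, with the robot touching nothing.
It also fails if it takes over 72 s, if anything falls off the work surface, if the arm or the gripper's body presses on something with over 40 N, if the wrist force passes 120 N, or if a joint passes its speed limit or range.

## Working session

There is one attempt and no reset: what is moved stays moved. The work goes in short steps, Python scripts to look and compute and a shell command to move; the robot and the scene stay as the last step left them, time stands still between calls to the robot, and variables do not carry over. Pictures are saved under pics/ and viewed, at most 10 in all, crops included, and the job is handed in when it is done.

```bash
mkdir -p pics; cat > h.py <<'E'
import numpy as np, cv2
from workcell import r, optics, look_for
from scipy.spatial.transform import Rotation as R
def q2R(q): return R.from_quat([q[1],q[2],q[3],q[0]]).as_matrix()
def att(c):
    a=np.array(c["attitude"],float); return q2R(a) if a.size==4 else a.reshape(3,3)
def proj(cam,p):
    c=optics.get_calibration(cam); q=(np.atleast_2d(p)-np.array(c["origin"]))@att(c); q=q*[1,-1,-1]
    return cv2.projectPoints(q.reshape(-1,1,3),np.zeros(3),np.zeros(3),np.array(c["K"],float),np.array(c["dist"],float))[0].reshape(-1,2)
def unproj(cam,px,d):
    c=optics.get_calibration(cam)
    n=cv2.undistortPoints(np.array(px,float).reshape(-1,1,2),np.array(c["K"],float),np.array(c["dist"],float)).reshape(-1,2)
    d=np.asarray(d,float).reshape(-1,1)
    return (np.hstack([n,np.ones((len(n),1))])*d*[1,-1,-1])@att(c).T+np.array(c["origin"])
def snap(cam,name,crop=None,s=1):
    im,d=optics.read_camera(cam); o=im
    if crop: o=im[crop[1]:crop[3],crop[0]:crop[2]]
    cv2.imwrite("pics/"+name,cv2.resize(o,None,fx=s,fy=s,interpolation=cv2.INTER_CUBIC)); return im,d
E
python3 - <<'E'
from h import *
for c in("top","side"):
    k=optics.get_calibration(c);print(c,k)
    snap(c,c+"0.png",s=1.5)
    for t in["extruder","cap_bar","cap_ear","lock_slide","slide_tab","slide_line","purple_jar","small_cup","grey_cup","beaker"]:
        print(t,[(np.round(x["point"],3).tolist(),round(x["confidence"],2),np.round(proj(c,x["point"])[0]).tolist()) for x in look_for(c,t)][:5])
s=r.sense();print(s)
E
```

```text
top {'K': array([[415.35055497,   0.        , 251.86451735],
       [  0.        , 415.35055497, 192.23115381],
       [  0.        ,   0.        ,   1.        ]]), 'dist': array([0.04433244, 0.        , 0.        , 0.        , 0.        ]), 'origin': array([ 0.31597064, -0.03966537,  1.26706385]), 'attitude': array([-0.67149916, -0.07043025,  0.0791893 ,  0.73338769])}
extruder [([0.558, -0.019, 0.012], 0.94, [237.0, 202.0]), ([0.477, -0.38, 0.094], 0.39, [364.0, 214.0])]
cap_bar [([0.528, -0.204, 0.028], 0.9, [298.0, 206.0]), ([0.416, -0.018, 0.014], 0.74, [240.0, 248.0]), ([0.558, 0.041, 0.109], 0.61, [215.0, 198.0])]
cap_ear [([0.53, -0.208, 0.026], 0.81, [300.0, 205.0]), ([0.417, -0.016, 0.018], 0.77, [240.0, 248.0]), ([0.555, 0.04, 0.113], 0.59, [215.0, 198.0]), ([0.553, -0.023, 0.01], 0.54, [238.0, 204.0])]
lock_slide [([0.573, -0.064, 0.089], 0.43, [251.0, 191.0])]
slide_tab []
slide_line []
purple_jar [([0.51, 0.265, 0.121], 0.85, [135.0, 220.0])]
small_cup []
grey_cup [([0.598, -0.367, 0.024], 0.91, [349.0, 179.0])]
beaker [([0.477, -0.382, 0.095], 0.93, [365.0, 214.0]), ([
[... 1271 characters left out ...]
rray([-1.24511635e+00,  8.71818902e-02,  1.37071845e+00, -1.29477665e-05,
        1.68363794e+00, -1.03072707e-01]), 'qvel': array([ 2.03560167e-04, -4.93969855e-05,  2.98304187e-04, -1.51896672e-03,
        1.55455886e-03,  6.45855994e-04]), 'joint_efforts': array([ 1.24577324e-03, -3.40044987e+01, -3.02604461e+01,  7.21526379e-02,
        2.36851821e-02,  2.82548513e-06]), 'tool_pos': array([ 0.22865942, -0.50021105,  0.20550641]), 'ee_rot': array([ 2.77332852e-05,  9.77109414e-01,  2.12737378e-01, -3.37311684e-06]), 'contact_force': array([-0.43475496,  0.02488815, -1.60087834]), 'moment': array([-0.04712277, -0.0391928 , -0.04227941]), 'gripper_force': 0.0, 'opening': 1.0009924103787078}
```

```bash
python3 - <<'E'
from h import *
a,d=snap("top","t1.png"); b,e=snap("side","s1.png")
A=cv2.resize(a[150:270,190:330],(700,600),interpolation=cv2.INTER_CUBIC);cv2.imwrite("pics/tc.png",A)
B=cv2.resize(b[160:280,190:340],(750,600),interpolation=cv2.INTER_CUBIC);cv2.imwrite("pics/sc.png",B)
np.savez("f.npz",a=a,d=d,b=b,e=e)
E
```

```text
(no output)
```

View pics/tc.png

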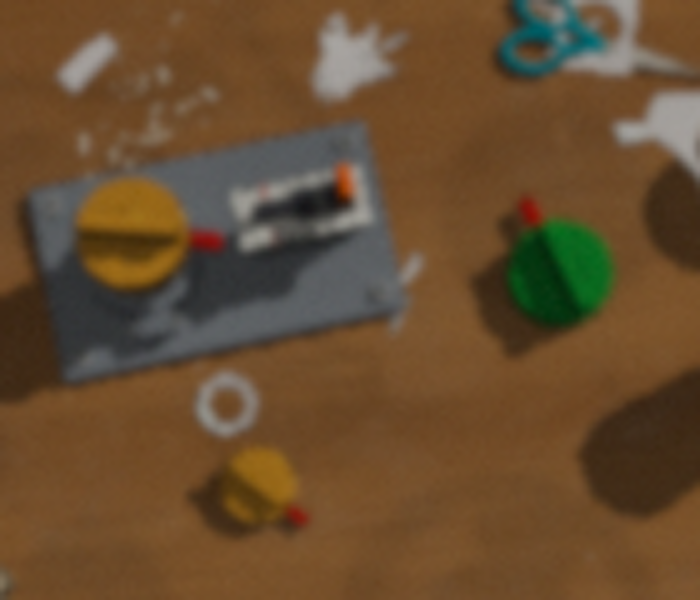

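View pics/sc.png

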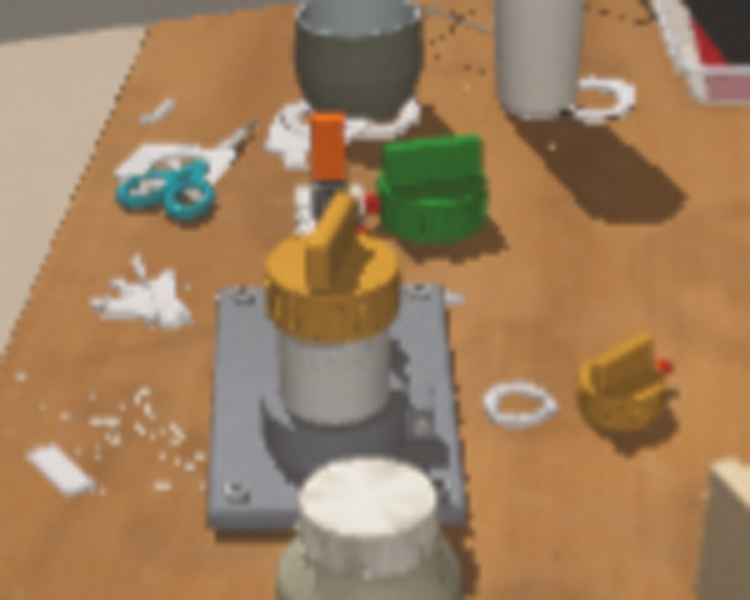

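View pics/top0.png

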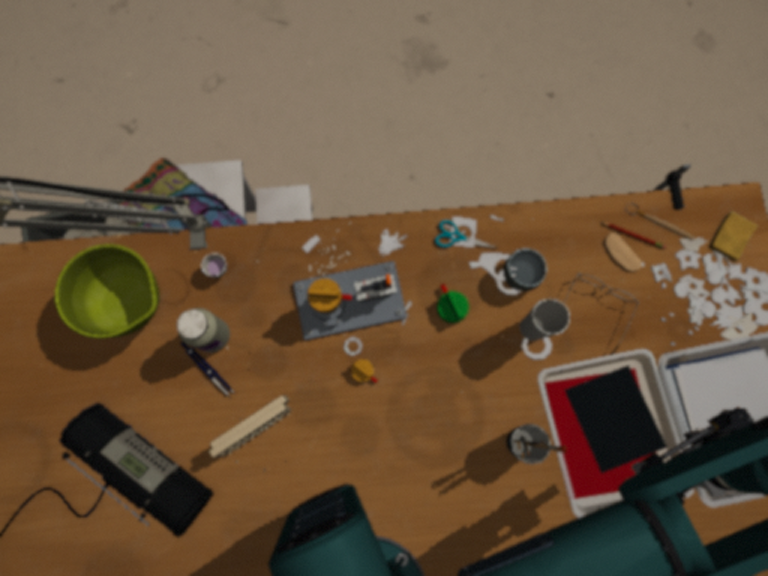

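The top crop shows the large brass cap on the plate (top px ≈ (216,197)) with its red ear at ≈ (231,198), and the orange tab at ≈ (259,187). The small brass cap and the green cap are look-alikes. The side view agrees; bottle in front, both cups and beaker away from the work.

```bash
python3 - <<'E'
from h import *
f=np.load("f.npz");
def cloud(cam,im,d):
    v,u=np.mgrid[0:384,0:512]; m=d>0
    return unproj(cam,np.c_[u[m],v[m]],d[m]),np.c_[u[m],v[m]],im[m].astype(int)
for cam,i,d in(("top","a","d"),("side","b","e")):
    P,px,c=cloud(cam,f[i],f[d]); H=cv2.cvtColor(c.astype(np.uint8)[None],cv2.COLOR_BGR2HSV)[0].astype(int)
    near=np.hypot(P[:,0]-.57,P[:,1]-.0)<.18
    def rep(n,m):
        m=m&near; print(cam,n,m.sum(),np.round(np.median(P[m],0),4) if m.any() else"",np.round(P[m].mean(0),4) if m.any() else "",np.round(P[m].min(0),3) if m.any() else"",np.round(P[m].max(0),3) if m.any() else "")
    h,s,v=H.T
    rep("orange",(h>=6)&(h<=11)&(s>200)&(v>150)&(P[:,2]>.08))
    rep("red",((h<4)|(h>174))&(s>170)&(v>90)&(P[:,2]>.05))
    yel=(h>14)&(h<26)&(s>120)&(P[:,2]>.085)
    rep("captop",yel&(P[:,2]<.12)&(P[:,2]>.105)); rep("bar",yel&(P[:,2]>.127))
    m=near&yel&(P[:,2]>.127)
    if m.sum()>4:
        Q=P[m][:,:2];w,V=np.linalg.eigh(np.cov(Q.T));print("bar yaw",np.arctan2(V[1,1],V[0,1]), np.sqrt(w))
    m=near&(P[:,2]>.006)&(P[:,2]<.02)&(s<90)
    print("plate",m.sum(),cv2.minAreaRect(P[m][:,:2].astype(np.float32)))
    m=near&(P[:,2]>.07)&(P[:,2]<.09)&(s<50)&(v>120); rep("rail",m)
print(unproj("top",[[216.4,197],[231,198.2],[259,186.6]],1.267-np.array([.139,.101,.128])))
E
```

```text
top orange 3 [ 0.5767 -0.0838  0.1284] [ 0.5765 -0.0845  0.1284] [ 0.573 -0.086  0.128] [ 0.579 -0.084  0.129]
top red 14 [ 0.5539 -0.0046  0.1044] [ 0.5539 -0.0049  0.1046] [ 0.55  -0.01   0.103] [0.557 0.001 0.107]
top captop 275 [0.5526 0.0385 0.1127] [0.5589 0.0381 0.1128] [0.53  0.008 0.106] [0.591 0.067 0.119]
top bar 94 [0.5607 0.0379 0.1363] [0.5606 0.0378 0.136 ] [0.551 0.01  0.128] [0.57  0.066 0.141]
bar yaw 1.4087150866385922 [0.00368102 0.01649302]
plate 1889 ((0.5820586681365967, -0.011493876576423645), (0.2547415792942047, 0.2370653599500656), 1.234058141708374)
top rail 93 [ 0.5793 -0.0443  0.081 ] [ 0.576  -0.0557  0.0811] [ 0.554 -0.098  0.076] [ 0.596 -0.02   0.087]
side orange 64 [ 0.5781 -0.0799  0.111 ] [ 0.5775 -0.0803  0.1114] [ 0.571 -0.085  0.095] [ 0.584 -0.075  0.128]
side red 0    
side captop 285 [0.5555 0.0519 0.1122] [0.5597 0.0498 0.1117] [0.53  0.013 0.105] [0.593 0.075 0.119]
side bar 84 [0.561  0.0495 0.1355] [0.5614 0.047  0.1345] [0.553 0.013 0.128] [0.57  0.07  0.138]
bar yaw 1.3978216274416062 [0.00346464 0.01697438]
plate 1160 ((0.5727248787879944, -0.027959957718849182), (0.1933671087026596, 0.28923898935317993), 26.009632110595703)
side rail 132 [0.5654 0.0592 0.0776] [0.5663 0.0279 0.0771] [ 0.531 -0.097  0.07 ] [0.596 0.07  0.089]
[[ 0.54835323  0.03302373  0.16138012]
 [ 0.54928396 -0.00503927  0.12354624]
 [ 0.56807937 -0.08504102  0.1569627 ]]
```

```bash
cat >> h.py <<'E'
def plane(cam,px,z):
    a=unproj(cam,px,np.ones(len(px))); o=np.array(optics.get_calibration(cam)["origin"]); v=a-o
    return o+v*((z-o[2])/v[:,2])[:,None]
def go(t,yaw=None):
    s=r.sense(); M=q2R(s["ee_rot"]); d=(np.array(t)-s["tool_pos"])@M/.05
    y=np.arctan2(M[1,0],M[0,0]); w=0 if yaw is None else -((yaw-y+np.pi/2)%np.pi-np.pi/2)/.08
    print("tcp",np.round(s["tool_pos"],4),"yaw",round(y,3),"q6",s["joint_positions"][5].round(2),"units",np.round(d,2),"roll",round(w,2))
def st():
    s=r.sense();M=q2R(s["ee_rot"]);print(round(s["time_s"],2),np.round(s["tool_pos"],4),"yaw",round(np.arctan2(M[1,0],M[0,0]),3),np.round(s["contact_force"],1),np.round(s["moment"],3),round(s["opening"],3))
E
python3 - <<'E'
from h import *
f=np.load("f.npz")
c=np.array([[30,190],[365,122],[400,310],[65,383]])/5+[190,150]
C=plane("top",c,.012);print("plate corners",C.round(4)); 
for i,j in((1,0),(2,3)): e=C[i]-C[j]; print("yaw",np.arctan2(e[0],-e[1]),np.linalg.norm(e))
m=C.mean(0); print("centre",m)
for i in "bar":pass
print("cap top px", plane("top",np.array([[132,235]])/5+[190,150],.113), "ear",plane("top",np.array([[205,241]])/5+[190,150],.106),"tab",plane("top",np.array([[345,183]])/5+[190,150],.128))
print("side tab", plane("side",np.array([[328,116]])/5+[190,160],.128))
go([.561,.039,.2],1.405)
E
```

```text
plate corners [[ 0.6136  0.1037  0.012 ]
 [ 0.6388 -0.107   0.012 ]
 [ 0.5187 -0.1172  0.012 ]
 [ 0.4919  0.0897  0.012 ]]
yaw 0.11888975758778764 0.21213547197117727
yaw 0.12857969657536866 0.20859062686613383
centre [ 0.56574766 -0.0076985   0.012     ]
cap top px [[0.55852133 0.0362043  0.113     ]] ear [[ 0.55286394 -0.00450797  0.106     ]] tab [[ 0.57465692 -0.08622487  0.128     ]]
side tab [[ 0.57686122 -0.08386813  0.128     ]]
tcp [ 0.2287 -0.5002  0.2055] yaw 0.429 q6 -0.1 units [10.53 -7.04  0.11] roll -12.2
```

```bash
python3 -m inch '[[0.5,0.8,-0.53,0,0],[0.5,0.8,-0.53,0,0],[0.5,0.8,-0.53,0,0],[0.5,0.8,-0.53,0,0],[0.5,0.8,-0.53,0,0],[0.5,0.8,-0.53,0,0],[0.5,0.8,-0.53,0,0],[0.5,0.8,-0.53,0,0]]'; python3 -c "
from h import *
go([.5603,.038,.2],1.405)"
```

```text
time_s: 2.2
tool_pos: [0.4322, -0.173, 0.2057]
ee_rot: [0.0, 0.977, 0.213, 0.0]
contact_force: [-0.4, 0.1, -0.2]
opening: 0.503
gripper_force: 0.0
tcp [ 0.4322 -0.173   0.2057] yaw 0.429 q6 0.64 units [ 4.08 -2.77  0.11] roll -12.2
```

```bash
python3 -m inch '[[0.35,0.8,-0.55,0,0],[0.35,0.8,-0.55,0,0],[0.35,0.8,-0.55,0,0],[0.35,0.8,-0.55,0,0],[0.35,0.8,-0.55,0,0],[0.3,0,0,0,0]]'; python3 -m inch '[[0.3,0,0,0,-1],[0.3,0,0,0,-1],[0.3,0,0,0,-1],[0.3,0,0,0,-1],[0.3,0,0,0,-1],[0.3,0,0,0,-1],[0.3,0,0,0,-1],[0.3,0,0,0,-1]]';python3 -m inch '[[0.3,0,0,0,-1],[0.3,0,0,0,-1],[0.3,0,0,0,-1],[0.3,0,0,0,-1],[0.3,0,0,0,-0.2],[0.3,0,0,0,0]]'; python3 - <<'E'
from h import *
go([.5603,.038,.155],1.405)
im,d=snap("side","s2.png"); cv2.imwrite("pics/s2.png",cv2.resize(im[110:260,180:340],(640,600)))
E
```

```text
time_s: 2.95
tool_pos: [0.557, 0.0364, 0.2048]
ee_rot: [-0.0, 0.977, 0.215, -0.0]
contact_force: [0.5, -0.6, -0.3]
opening: 0.309
gripper_force: 0.0
time_s: 3.95
tool_pos: [0.5557, 0.0325, 0.2056]
ee_rot: [0.0, 0.86, 0.51, -0.0]
contact_force: [0.3, 0.2, 0.8]
opening: 0.301
gripper_force: 0.0
time_s: 4.7
tool_pos: [0.556, 0.0331, 0.2056]
ee_rot: [0.0, 0.764, 0.645, -0.0]
contact_force: [0.8, 0.1, 0.2]
opening: 0.298
gripper_force: 0.0
tcp [0.556  0.0331 0.2056] yaw 1.403 q6 0.13 units [0.11 0.07 1.01] roll -0.02
```

View pics/s2.png

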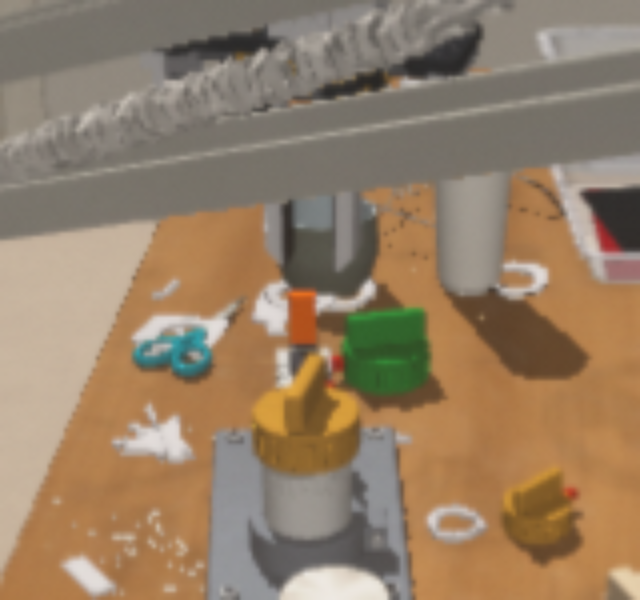

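The side view shows the two open fingers above the cap's bar (crop ≈ (312,240) against the bar (305,400)), straddling it. A lamp arm crosses in front of the camera; I check its distance.

```bash
python3 -m inch '[[0.25,0.1,0.07,0.5,0],[0.25,0,0,0.5,0],[0.25,0,0,0,0]]';  python3 - <<'E'
from h import *
im,d=optics.read_camera("side")
for p in([255,155],[200,165],[320,140],[255,120]): print(p,d[p[1],p[0]],unproj("side",[p],[d[p[1],p[0]]]).round(3))
im,d=optics.read_camera("top")
v,u=np.mgrid[0:384,0:512];m=d>0;P=unproj("top",np.c_[u[m],v[m]],d[m])
g=(abs(P[:,0]-.56)<.04)&(abs(P[:,1]-.04)<.05)&(P[:,2]>.1)&(P[:,2]<.145);print(g.sum(),P[g].round(3)[:5] if g.any() else "")
for t in("cap_bar",):
  for c in("side",): print([(np.round(x["point"],3).tolist(),round(x["confidence"],2)) for x in look_for(c,t)][:4])
go([.5603,.038,.122],1.405); st()
E
```

```text
time_s: 5.12
tool_pos: [0.559, 0.0381, 0.153]
ee_rot: [-0.002, 0.763, 0.646, -0.002]
contact_force: [-0.7, 0.7, 0.8]
opening: 0.252
gripper_force: 0.0
[255, 155] 0.44678113 [[0.494 0.598 0.495]]
[200, 165] 0.4954012 [[0.556 0.565 0.468]]
[320, 140] 0.39670408 [[0.434 0.633 0.525]]
[255, 120] 0.466698 [[0.497 0.564 0.518]]
7 [[ 0.556 -0.008  0.105]
 [ 0.554 -0.007  0.103]
 [ 0.551 -0.007  0.103]
 [ 0.551 -0.01   0.104]
 [ 0.536  0.024  0.118]]
[([0.555, 0.055, 0.112], 0.88), ([0.418, -0.008, 0.019], 0.63), ([0.53, -0.199, 0.027], 0.6)]
tcp [0.5612 0.0381 0.1568] yaw 1.405 q6 0.13 units [-0.   -0.02  0.7 ] roll -0.01
5.28 [0.5612 0.0381 0.1568] yaw 1.405 [-0.1  0.2  0.3] [-0.046 -0.061  0.019] 0.248
```

```bash
python3 -m inch '[[0.25,0,0,0.35,0],[0.25,0,0,0.37,0],[0.25,0,0,0,0],[0.17,0,0,0,0],[0.17,0,0,0,0],[0.17,0,0,0,0]]' 3;  python3 - <<'E'
from h import *
st()
im,d=optics.read_camera("side"); cv2.imwrite("pics/s3.png",cv2.resize(im[170:250,210:310],(750,600),interpolation=cv2.INTER_CUBIC))
E
```

```text
time_s: 6.02
tool_pos: [0.561, 0.0382, 0.1201]
ee_rot: [0.0, 0.763, 0.646, 0.0]
contact_force: [-0.6, -0.4, -0.3]
opening: 0.169
gripper_force: 0.0
6.03 [0.561  0.0382 0.1201] yaw 1.405 [-0.6 -0.4 -0.3] [ 0.016 -0.076  0.   ] 0.169
```

View pics/s3.png

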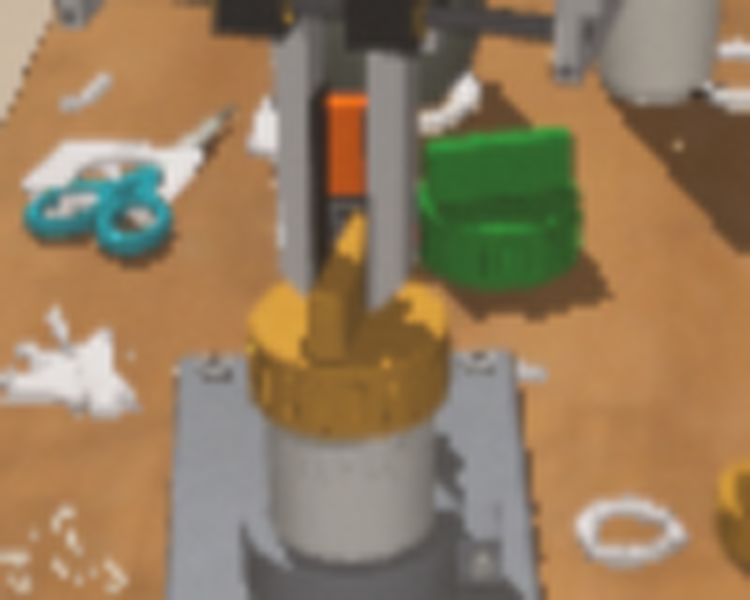

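The fingers stand either side of the bar (crop ≈ (335,280)), clear of the cap top. Now turning anticlockwise.

```bash
cat >> h.py <<'E'
def cap():
    im,d=optics.read_camera("side"); v,u=np.mgrid[0:384,0:512];m=d>0
    P=unproj("side",np.c_[u[m],v[m]],d[m]);H=cv2.cvtColor(im,cv2.COLOR_BGR2HSV)[m].astype(int)
    n=np.hypot(P[:,0]-.561,P[:,1]-.038)<.05
    k=n&(H[:,0]>14)&(H[:,0]<26)&(H[:,1]>120)&(P[:,2]>.06); Q=P[k]
    e=n&((H[:,0]<5)|(H[:,0]>174))&(H[:,1]>150)&(P[:,2]>.07)
    print("cap n",k.sum(),"z pct",np.round(np.percentile(Q[:,2],[2,10,25,50,75,90,98]),4),"meanrow",round(np.c_[v[m]][k].mean(),2),"red",e.sum(),P[e].mean(0).round(3) if e.any() else "")
E
python3 -c "
from h import *
cap()"
python3 -m inch '[[0.17,0,0,0,-0.7],[0.17,0,0,0,-0.7],[0.17,0,0,0,-0.7],[0.17,0,0,0,-0.7],[0.17,0,0,0,-0.7],[0.17,0,0,0,-0.7],[0.17,0,0,0,-0.7],[0.17,0,0,0,0]]'; python3 -c "
from h import *
cap();st()"
```

```text
cap n 584 z pct [0.0897 0.0951 0.1042 0.1124 0.1295 0.2446 0.2481] meanrow 208.85 red 0 
time_s: 7.12
tool_pos: [0.5608, 0.0381, 0.12]
ee_rot: [0.0, 0.623, 0.782, 0.0]
contact_force: [-0.2, -0.8, 1.0]
opening: 0.17
gripper_force: 0.9
cap n 606 z pct [0.09   0.0954 0.1049 0.1126 0.1327 0.2451 0.2485] meanrow 208.12 red 0 
7.17 [0.5608 0.0382 0.1199] yaw 1.796 [-0.3 -0.7  1.6] [-0.005 -0.086 -0.034] 0.17
```

```bash
sed -i 's/(P\[:,2\]>.06); Q/(P[:,2]>.06)\&(P[:,2]<.16); Q/' h.py
python3 -m inch '[[0.17,0,0,0,-0.6],[0.17,0,0,0,-0.6],[0.17,0,0,0,-0.6],[0.17,0,0,0,-0.6],[0.17,0,0,0,0]]'; python3 -c "
from h import *
cap();st()"
python3 -m inch '[[0.17,0,0,0,-0.6],[0.17,0,0,0,-0.6],[0.17,0,0,0,-0.6],[0.17,0,0,0,-0.6],[0.17,0,0,0,0]]'; python3 -c "
from h import *
cap();st()"
```

```text
time_s: 7.8
tool_pos: [0.5611, 0.0381, 0.1203]
ee_rot: [0.001, 0.546, 0.838, 0.0]
contact_force: [-0.2, -0.6, 2.2]
opening: 0.17
gripper_force: 2.3
cap n 508 z pct [0.0899 0.0947 0.1035 0.1126 0.1146 0.1355 0.1381] meanrow 215.74 red 0 
7.85 [0.5611 0.0381 0.1202] yaw 1.987 [ 0.  -0.8  4. ] [ 0.02  -0.141 -0.047] 0.169
time_s: 8.48
tool_pos: [0.5611, 0.0381, 0.1204]
ee_rot: [0.001, 0.463, 0.886, 0.0]
contact_force: [0.9, -0.3, 6.3]
opening: 0.184
gripper_force: 3.8
cap n 506 z pct [0.0904 0.0951 0.1032 0.1126 0.1147 0.1339 0.1384] meanrow 215.93 red 0 
8.53 [0.5611 0.0381 0.1204] yaw 2.179 [-0.3 -0.8  5.8] [ 0.    -0.071 -0.12 ] 0.181
```

```bash
python3 -m inch '[[0.19,0,0,-0.05,0],[0.19,0,0,0,0],[0.19,0,0,0,0]]'; python3 - <<'E'
from h import *
cap();st()
im,d=optics.read_camera("side"); cv2.imwrite("pics/s4.png",cv2.resize(im[180:250,220:300],(680,595),interpolation=cv2.INTER_CUBIC))
E
```

```text
time_s: 8.9
tool_pos: [0.5603, 0.0383, 0.1214]
ee_rot: [-0.0, 0.462, 0.887, -0.0]
contact_force: [0.7, 0.0, 0.1]
opening: 0.191
gripper_force: 0.3
cap n 505 z pct [0.0909 0.0952 0.1034 0.1128 0.1149 0.1336 0.1384] meanrow 215.82 red 0 
8.95 [0.5603 0.0383 0.1214] yaw 2.181 [0.7 0.6 0.3] [ 0.02  -0.222  0.001] 0.192
```

View pics/s4.png

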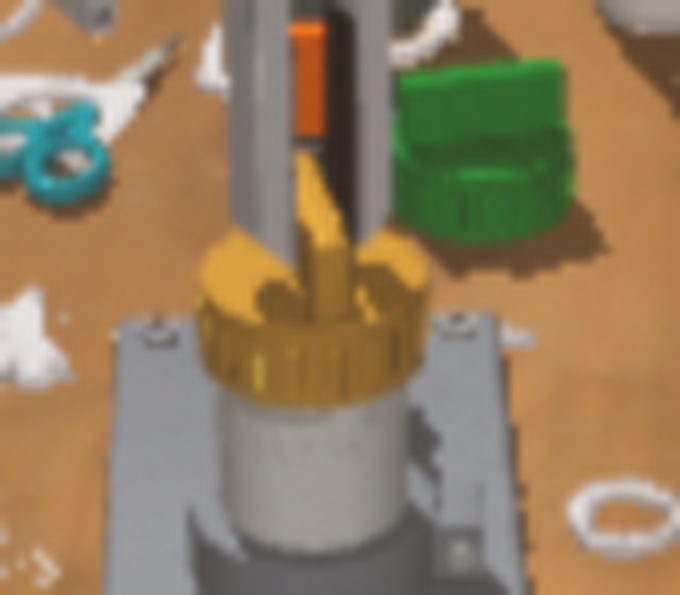

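The bar has turned with the fingers (now leaning to crop upper-left, (300,150)–(330,310)) and the cap is still high; continuing.

```bash

python3 -m inch '[[0.19,0,0,0,-0.6],[0.19,0,0,0,-0.6],[0.19,0,0,0,-0.6],[0.19,0,0,0,-0.6],[0.19,0,0,0,0]]'; python3 -c "
from h import *
cap();st()"
python3 -m inch '[[0.19,0,0,0,-0.6],[0.19,0,0,0,-0.6],[0.19,0,0,0,-0.6],[0.19,0,0,0,0]]'; python3 -c "
from h import *
cap();st()"
```

```text
time_s: 9.62
tool_pos: [0.5604, 0.0381, 0.1218]
ee_rot: [-0.0, 0.375, 0.927, -0.0]
contact_force: [0.1, -0.8, 0.0]
opening: 0.189
gripper_force: 1.2
cap n 498 z pct [0.0903 0.0952 0.1035 0.113  0.115  0.1323 0.1381] meanrow 216.03 red 0 
9.68 [0.5604 0.0381 0.1218] yaw 2.372 [ 0.7 -0.  -0.1] [ 0.006 -0.147 -0.06 ] 0.191
time_s: 10.18
tool_pos: [0.5605, 0.0381, 0.1221]
ee_rot: [0.0, 0.308, 0.951, -0.0]
contact_force: [0.1, 0.1, 1.2]
opening: 0.188
gripper_force: 1.4
cap n 488 z pct [0.0907 0.0952 0.1031 0.1134 0.1155 0.1321 0.1387] meanrow 216.02 red 0 
10.22 [0.5605 0.0381 0.1221] yaw 2.516 [-0.6 -0.2  2. ] [-0.106 -0.082  0.007] 0.195
```

```bash

python3 -m inch '[[0.2,0,0,0,-0.6],[0.2,0,0,0,-0.6],[0.2,0,0,0,-0.6],[0.2,0,0,0,0]]'; python3 -c "
from h import *
cap();st()"
python3 -m inch '[[0.2,0,0,0,-0.6],[0.2,0,0,0,-0.6],[0.2,0,0,0,-0.6],[0.2,0,0,0,0]]'; python3 -c "
from h import *
cap();st()"
```

```text
time_s: 10.72
tool_pos: [0.5606, 0.0381, 0.1221]
ee_rot: [0.0, 0.239, 0.971, -0.0]
contact_force: [-0.3, -0.6, 1.8]
opening: 0.201
gripper_force: 1.4
cap n 478 z pct [0.091  0.096  0.1032 0.1135 0.1158 0.1311 0.1385] meanrow 216.16 red 3 [0.593 0.004 0.106]
10.78 [0.5606 0.0381 0.1221] yaw 2.659 [0.4 0.6 2.1] [-0.017 -0.141 -0.077] 0.199
time_s: 11.28
tool_pos: [0.5602, 0.0383, 0.1217]
ee_rot: [-0.0, 0.168, 0.986, -0.0]
contact_force: [-1.1, -0.2, 0.5]
opening: 0.202
gripper_force: 1.0
cap n 473 z pct [0.091  0.0953 0.1023 0.1127 0.1153 0.1298 0.1376] meanrow 216.28 red 7 [0.598 0.009 0.106]
11.32 [0.5602 0.0383 0.1216] yaw 2.803 [-0.5  0.3  0.8] [ 0.06  -0.035  0.035] 0.201
```

```bash

python3 -m inch '[[0.2,0,0,0,-0.6],[0.2,0,0,0,-0.6],[0.2,0,0,0,0],[0.2,0,0,0,0]]'; python3 -c "
from h import *
cap();st()"
python3 -m inch '[[0.2,0,0,0,-0.6],[0.2,0,0,0,-0.6],[0.2,0,0,0,0],[0.2,0,0,0,0]]'; python3 -c "
from h import *
cap();st()"
```

```text
time_s: 11.82
tool_pos: [0.5605, 0.0383, 0.1218]
ee_rot: [-0.0, 0.121, 0.993, 0.0]
contact_force: [-0.8, 0.7, 0.8]
opening: 0.201
gripper_force: 0.1
cap n 515 z pct [0.0833 0.088  0.0967 0.1057 0.1104 0.1227 0.1304] meanrow 218.12 red 8 [0.601 0.017 0.097]
11.88 [0.5605 0.0383 0.1218] yaw 2.9 [-0.1 -0.2 -0.7] [ 0.071 -0.145 -0.005] 0.197
time_s: 12.38
tool_pos: [0.5606, 0.0383, 0.1219]
ee_rot: [0.0, 0.073, 0.997, 0.0]
contact_force: [-0.6, -0.0, -0.1]
opening: 0.204
gripper_force: 1.0
cap n 515 z pct [0.0835 0.0886 0.097  0.1058 0.1117 0.124  0.131 ] meanrow 217.86 red 9 [0.601 0.02  0.097]
12.43 [0.5606 0.0383 0.1219] yaw 2.996 [0.7 1.3 0.1] [ 0.13  -0.207 -0.048] 0.202
```

The step was felt: the cap height fell by about 7–8 mm. Lowering the fingers with it, then screwing clockwise.

```bash

python3 -m inch '[[0.2,0,0,0.18,0],[0.2,0,0,0,0],[0.18,0,0,0,0.8],[0.18,0,0,0,0.8],[0.18,0,0,0,0.8],[0.18,0,0,0,0.8],[0.18,0,0,0,0.8],[0.18,0,0,0,0]]'; python3 -c "
from h import *
cap();st()"
python3 -m inch '[[0.18,0,0,0,0.8],[0.18,0,0,0,0.8],[0.18,0,0,0,0.8],[0.18,0,0,0,0.8],[0.18,0,0,0,0.8],[0.18,0,0,0,0.8],[0.18,0,0,0,0.8],[0.18,0,0,0,0]]'; python3 -c "
from h import *
cap();st()"
```

```text
time_s: 13.42
tool_pos: [0.5601, 0.0381, 0.1124]
ee_rot: [-0.001, 0.23, 0.973, -0.0]
contact_force: [-0.8, -0.3, 0.4]
opening: 0.178
gripper_force: 0.0
cap n 485 z pct [0.0835 0.0884 0.0961 0.1054 0.1093 0.1249 0.1305] meanrow 218.43 red 12 [0.602 0.019 0.097]
13.47 [0.5602 0.0381 0.1125] yaw 2.678 [-0.5  0.1 -0. ] [ 0.016 -0.152 -0.008] 0.181
time_s: 14.48
tool_pos: [0.5604, 0.0383, 0.1126]
ee_rot: [-0.0, 0.44, 0.898, -0.0]
contact_force: [0.4, 1.3, -0.9]
opening: 0.176
gripper_force: 0.3
cap n 492 z pct [0.083  0.0885 0.0957 0.1056 0.1088 0.1258 0.1305] meanrow 218.45 red 7 [0.599 0.015 0.097]
14.53 [0.5604 0.0383 0.1127] yaw 2.231 [0.3 1.3 0. ] [ 0.086 -0.125 -0.006] 0.178
```

```bash

python3 -m inch '[[0.18,0,0,0,0.8],[0.18,0,0,0,0.8],[0.18,0,0,0,0.8],[0.18,0,0,0,0.8],[0.18,0,0,0,0.8],[0.18,0,0,0,0.8],[0.18,0,0,0,0.8],[0.18,0,0,0,0]]'; python3 -c "
from h import *
cap();st()"
python3 -m inch '[[0.18,0,0,0,0.6],[0.18,0,0,0,0.6],[0.18,0,0,0,0.6],[0.18,0,0,0,0.6],[0.18,0,0,0,0]]'; python3 -c "
from h import *
cap();st()"
```

```text
time_s: 15.52
tool_pos: [0.5605, 0.0382, 0.1128]
ee_rot: [-0.0, 0.628, 0.778, -0.0]
contact_force: [0.4, 0.4, 0.6]
opening: 0.181
gripper_force: 0.2
cap n 504 z pct [0.0819 0.087  0.0948 0.1045 0.1069 0.1264 0.1296] meanrow 218.58 red 0 
15.57 [0.5606 0.0382 0.1129] yaw 1.783 [ 0.5  0.2 -0. ] [ 0.087 -0.084  0.004] 0.181
time_s: 16.2
tool_pos: [0.5605, 0.0382, 0.1129]
ee_rot: [0.0, 0.7, 0.714, -0.0]
contact_force: [-0.3, 0.3, -0.0]
opening: 0.178
gripper_force: 0.2
cap n 514 z pct [0.0817 0.0862 0.0946 0.1039 0.1063 0.1264 0.1294] meanrow 218.54 red 0 
16.25 [0.5606 0.0381 0.113 ] yaw 1.59 [-0.2 -0.4 -0.6] [-0.006 -0.101  0.02 ] 0.177
```

```bash

python3 -m inch '[[0.18,0,0,0,0.6],[0.18,0,0,0,0.6],[0.18,0,0,0,0.6],[0.18,0,0,0,0.6],[0.18,0,0,0,0]]'; python3 -c "
from h import *
cap();st()"
python3 -m inch '[[0.18,0,0,0,0.6],[0.18,0,0,0,0.6],[0.18,0,0,0,0]]'; python3 -c "
from h import *
cap();st()"
```

```text
time_s: 16.88
tool_pos: [0.5605, 0.0381, 0.113]
ee_rot: [0.0, 0.765, 0.644, -0.0]
contact_force: [-0.6, -0.5, -0.1]
opening: 0.179
gripper_force: 0.2
cap n 511 z pct [0.0819 0.0859 0.0945 0.1034 0.1055 0.1267 0.1294] meanrow 218.7 red 0 
16.93 [0.5605 0.0381 0.113 ] yaw 1.398 [-0.2 -0.1 -1.2] [-0.029 -0.065  0.016] 0.182
time_s: 17.3
tool_pos: [0.5606, 0.0381, 0.113]
ee_rot: [0.0, 0.795, 0.606, -0.0]
contact_force: [-0.2, -0.1, -0.1]
opening: 0.181
gripper_force: 0.2
cap n 502 z pct [0.0809 0.0856 0.0932 0.103  0.1053 0.1263 0.1289] meanrow 219.04 red 0 
17.35 [0.5606 0.0382 0.113 ] yaw 1.302 [ 0.1 -0.9 -0.3] [ 0.005 -0.017 -0.034] 0.18
```

```bash

python3 -m inch '[[0.18,0,0,0,0.6],[0.18,0,0,0,0.6],[0.18,0,0,0,0]]'; python3 -c "
from h import *
cap();st()"
python3 -m inch '[[0.18,0,0,0,0.6],[0.18,0,0,0,0.6],[0.18,0,0,0,0]]'; python3 -c "
from h import *
cap();st()"
```

```text
time_s: 17.73
tool_pos: [0.5606, 0.0382, 0.113]
ee_rot: [0.0, 0.824, 0.567, -0.0]
contact_force: [0.3, -0.6, -0.3]
opening: 0.183
gripper_force: 0.2
cap n 493 z pct [0.0804 0.0854 0.0936 0.1028 0.105  0.1244 0.1283] meanrow 219.39 red 0 
17.77 [0.5606 0.0382 0.113 ] yaw 1.206 [-1.4  0.4 -0.5] [-0.061 -0.056 -0.006] 0.179
time_s: 18.15
tool_pos: [0.5605, 0.0384, 0.113]
ee_rot: [-0.0, 0.85, 0.527, 0.0]
contact_force: [-0.2, 1.2, -1.4]
opening: 0.181
gripper_force: 1.1
cap n 484 z pct [0.081  0.085  0.0934 0.1026 0.1047 0.1205 0.1284] meanrow 219.7 red 0 
18.2 [0.5605 0.0384 0.1129] yaw 1.11 [ 0.2  0.1 -0.6] [ 0.105 -0.003  0.035] 0.178
```

```bash

python3 -m inch '[[0.18,0,0,0,0.6],[0.18,0,0,0,0.6],[0.18,0,0,0,0]]'; python3 -c "
from h import *
cap();st()"
```

```text
time_s: 18.58
tool_pos: [0.5605, 0.0382, 0.113]
ee_rot: [0.0, 0.874, 0.486, -0.0]
contact_force: [-0.4, -0.1, -1.0]
opening: 0.191
gripper_force: 4.2
cap n 482 z pct [0.0812 0.0853 0.0926 0.1026 0.1045 0.1196 0.1279] meanrow 219.9 red 0 
18.62 [0.5605 0.0382 0.113 ] yaw 1.015 [-0.4 -0.1 -0.9] [0.001 0.036 0.055] 0.195
```

```bash

python3 -m inch '[[0.18,0,0,0,0.3],[0.18,0,0,0,0.3],[0.18,0,0,0,0]]' 8; python3 -c "
from h import *
cap();st()"; python3 -m inch '[[0.3,0,0,0,-0.6],[0.3,0,0,0,-0.6],[0.3,0,0,0,-0.6],[0.3,0,0,-0.8,0],[0.3,0,0,-0.9,0],[0.3,0,0,0,0]]'; python3 -c "
from h import *
cap();st();go([.585,-.125,.2])"
```

```text
time_s: 19.0
tool_pos: [0.5606, 0.0383, 0.113]
ee_rot: [0.0, 0.886, 0.464, -0.0]
contact_force: [-0.8, 1.5, 0.2]
opening: 0.192
gripper_force: 12.1
cap n 474 z pct [0.0812 0.0859 0.0936 0.1027 0.1046 0.1197 0.1281] meanrow 219.82 red 0 
19.05 [0.5606 0.0383 0.113 ] yaw 0.965 [-2.1  0.1  0.6] [0.058 0.042 0.362] 0.196
time_s: 19.8
tool_pos: [0.5632, 0.0378, 0.2033]
ee_rot: [0.003, 0.85, 0.526, 0.004]
contact_force: [-0.1, -0.8, 0.7]
opening: 0.3
gripper_force: 0.0
cap n 537 z pct [0.0808 0.0854 0.0951 0.1031 0.1059 0.1256 0.1281] meanrow 218.63 red 0 
19.85 [0.5618 0.0379 0.2004] yaw 1.108 [ 0.1 -0.  -0.7] [-0.031 -0.026 -0.013] 0.3
tcp [0.5618 0.0379 0.2004] yaw 1.108 q6 0.43 units [-2.71  1.87  0.01] roll 0
```

```bash

python3 -m inch '[[0,0,0,0,-1],[0,0,0,0,-1],[0,0,0,0,-1],[0,0,0,0,-1],[0,0,0,0,-1],[0,0,0,0,-1],[0,0,0,0,-1],[0,0,0,0,-0.25]]'; python3 -m inch '[[0,-1,0,0,0],[0,-1,0,0,0],[0,-1,0,0,0],[0,-1,0,0,0],[0,-1,0,0,0],[0,-1,0,0,0],[0,0,0,0,0]]'; python3 - <<'E'
from h import *
st()
im,d=optics.read_camera("top"); cv2.imwrite("pics/t5.png",cv2.resize(im[175:215,200:275],(798,425),interpolation=cv2.INTER_CUBIC))
b,e=optics.read_camera("side"); np.savez("g.npz",a=im,d=d,b=b,e=e)
E
```

```text
time_s: 20.85
tool_pos: [0.5598, 0.0381, 0.1959]
ee_rot: [-0.001, 0.664, 0.747, -0.001]
contact_force: [0.4, -0.5, -0.4]
opening: 0.006
gripper_force: 0.0
time_s: 21.72
tool_pos: [0.5949, -0.2632, 0.1955]
ee_rot: [-0.001, 0.666, 0.746, -0.001]
contact_force: [-0.5, 2.1, 0.3]
opening: 0.004
gripper_force: 0.0
21.73 [ 0.5949 -0.2632  0.1955] yaw 1.683 [-0.5  2.1  0.3] [ 0.001 -0.102 -0.037] 0.004
```

View pics/t5.png

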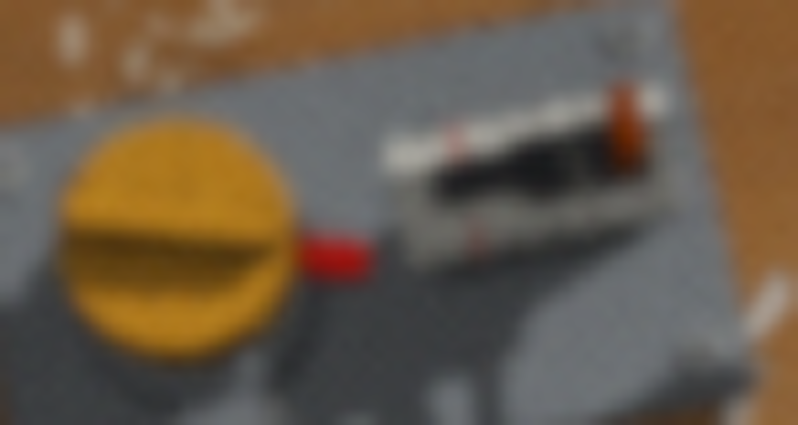

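```bash
python3 - <<'E'
from h import *
g=np.load("g.npz"); im=g["a"]
ax=np.array([.5605,.038]);yw=.122;X=np.array([np.cos(yw),np.sin(yw)]);U=np.array([-np.sin(yw),np.cos(yw)])
def loc(p): q=p[:2]-ax; return np.r_[q@X,q@U,p[2]].round(4)
s=798/75
for n,p,z in(("red1",(455,137),.08),("red2",(477,232),.08),("tabtop",(627,127),.128),("railUL",(387,150),.08),("railUR",(662,98),.08),("railLL",(415,268),.08),("railLR",(680,200),.08),("light",(567,150),.093)):
    print(n,loc(plane("top",[[p[0]/s+199.5,p[1]/s+174.5]],z)[0]))
v,u=np.mgrid[0:384,0:512]
for cam,I,D in(("top","a","d"),("side","b","e")):
    i,d=g[I],g[D];m=d>0;P=unproj(cam,np.c_[u[m],v[m]],d[m]);H=cv2.cvtColor(i,cv2.COLOR_BGR2HSV)[m].astype(int);L=np.array([loc(p) for p in P])
    n=(abs(L[:,0])<.03)&(L[:,1]<.05)&(L[:,1]>-.16)&(L[:,2]>.07)
    o=n&(H[:,0]>=4)&(H[:,0]<=12)&(H[:,1]>190)&(L[:,2]>.095);print(cam,"orange",o.sum(),L[o].mean(0),L[o].min(0),L[o].max(0))
    e=n&((H[:,0]<4)|(H[:,0]>174))&(H[:,1]>140)&(L[:,1]<-.02)
    print("red",[(tuple(l),int(H[k,1])) for k,l in zip(np.where(e)[0],L[e])][:14])
    k=n&(H[:,0]>14)&(H[:,0]<26)&(H[:,1]>120)&(P[:,2]>.118);Q=P[k][:,:2]
    w,V=np.linalg.eigh(np.cov(Q.T));print("bar yaw",np.arctan2(V[1,1],V[0,1])%np.pi,"ztop",P[k][:,2].max())
# profiles
for cam,I in(("top","a"),("side","b")):
    gr=cv2.cvtColor(g[I],cv2.COLOR_BGR2GRAY).astype(np.float32)
    print(cam)
    ys=np.arange(-.125,-.04,.003)
    for x in(-.006,-.003,0,.003,.006):
        pt=np.array([np.r_[ax+X*x+U*y,.093] for y in ys]);q=proj(cam,pt).astype(np.float32)
        print(x,cv2.remap(gr,q[:,0].reshape(1,-1),q[:,1].reshape(1,-1),1).astype(int).ravel().tolist())
for c in("top","side"):
  for t in("slide_line","slide_tab","lock_slide"): print(c,t,[(loc(np.array(x["point"])).tolist(),round(x["confidence"],2)) for x in look_for(c,t)][:3])
E
```

```text
red1 [ 0.0174 -0.0798  0.08  ]
red2 [-0.01   -0.0803  0.08  ]
tabtop [-0.0003 -0.1236  0.128 ]
railUL [ 0.0177 -0.0608  0.08  ]
railUR [ 0.0164 -0.138   0.08  ]
railLL [-0.0163 -0.0616  0.08  ]
railLR [-0.0128 -0.1366  0.08  ]
light [ 0.0046 -0.1086  0.093 ]
top orange 7 [-0.00402857 -0.12271429  0.12862857] [-0.007  -0.1247  0.1233] [ 0.0008 -0.1211  0.1333]
red [((np.float64(-0.0091), np.float64(-0.0357), np.float64(0.0967)), 211), ((np.float64(-0.0102), np.float64(-0.0385), np.float64(0.0994)), 203), ((np.float64(-0.0103), np.float64(-0.0413), np.float64(0.0971)), 198), ((np.float64(-0.0109), np.float64(-0.0441), np.float64(0.0967)), 190), ((np.float64(-0.0113), np.float64(-0.0469), np.float64(0.0958)), 172), ((np.float64(-0.0114), np.float64(-0.0351), np.float64(0.0941)), 225), ((np.float64(-0.0122), np.float64(-0.0379), np.float64(0.095)), 227), ((np.float64(-0.0128), np.float64(-0.0407), np.float64(0.0952)), 226), ((np.float64(-0.0136), np.float64(-0.0436), np.float64(0.096)), 228), ((np.float64(-0.015), np.float64(-0.0464), np.float64(0.0998)), 215), ((np.float64(-0.0146), np.
[... 1321 characters left out ...]
2, 71, 87, 109, 138, 153, 163, 164, 164, 161, 157, 150, 141, 129, 116, 105, 95, 89, 84, 82]
0 [101, 90, 74, 75, 80, 70, 58, 54, 52, 54, 57, 63, 75, 91, 110, 130, 143, 156, 162, 165, 164, 162, 159, 151, 142, 132, 119, 108, 99]
0.003 [101, 90, 74, 74, 81, 70, 58, 54, 51, 53, 54, 56, 57, 60, 67, 76, 91, 109, 129, 147, 161, 167, 168, 167, 164, 160, 153, 146, 133]
0.006 [102, 89, 72, 75, 81, 70, 57, 54, 52, 54, 57, 61, 60, 56, 56, 58, 64, 73, 88, 105, 124, 143, 160, 166, 171, 171, 169, 166, 160]
top slide_line []
top slide_tab []
top lock_slide [([0.0023, -0.1073, 0.0892], 0.59)]
side slide_line [([0.0021, -0.1178, 0.0981], 0.55)]
side slide_tab []
side lock_slide [([0.013, 0.0083, 0.007], 0.21)]
```

The top view shows the cap home (ear at crop (335,258), z ≈ 0.090 centre), red rail marks at (455,137) and (477,232), and the tab at (627,127). The white line is a faint peak about 31 mm short of the red lines. I go behind the tab.

```bash
cat >> h.py <<'E'
ax=np.array([.5605,.038]);yw=.122;X=np.array([np.cos(yw),np.sin(yw)]);U=np.array([-np.sin(yw),np.cos(yw)])
def W(x,y,z): return np.r_[ax+X*x+U*y,z]
def tl():
    s=r.sense();q=s["tool_pos"][:2]-ax;f=s["contact_force"][:2]
    print("t",round(s["time_s"],2),"tool local",(q@X).round(4),(q@U).round(4),s["tool_pos"][2].round(4),"F along",(f@U).round(1),"across",(f@X).round(1))
E
python3 -c "
from h import *
go(W(0,-.15,.106),1.5708+.122)"
```

```text
tcp [ 0.5961 -0.2585  0.1984] yaw 1.69 q6 -0.62 units [2.97 0.01 1.85] roll -0.03
```

```bash
python3 -m inch '[[0,1,0,0,0],[0,1,0,0,0],[0,0.9,0,0,0],[0,0,0,0,0],[0,0,0,0.9,0],[0,0,0,0.9,0],[0,0,0,0,0]]'; python3 -c "
from h import *
tl(); go(W(0,-.137,.106),1.5708+.122)"
```

```text
time_s: 23.0
tool_pos: [0.5758, -0.1155, 0.1034]
ee_rot: [-0.004, 0.664, 0.747, -0.002]
contact_force: [-0.2, -0.6, -0.0]
opening: 0.001
gripper_force: 0.0
t 23.0 tool local -0.0035 -0.1543 0.1034 F along -0.6 across -0.3
tcp [ 0.5758 -0.1155  0.1034] yaw 1.688 q6 -0.41 units [ 0.35  0.07 -0.05] roll -0.06
```

```bash
python3 -m inch '[[0,0.15,0.06,0,0],[0,0.1,0,0,0],[0,0,0,0,0],[0,0,0,0,0]]'; python3 -c "
from h import *
tl()"; python3 -m inch '[[0,0.04,0,0,0],[0,0.04,0,0,0],[0,0,0,0,0]]'; python3 -c "
from h import *
tl()"; python3 -m inch '[[0,0.04,0,0,0],[0,0.04,0,0,0],[0,0,0,0,0]]'; python3 -c "
from h import *
tl()"
```

```text
time_s: 23.5
tool_pos: [0.5808, -0.1031, 0.109]
ee_rot: [0.001, 0.664, 0.748, 0.0]
contact_force: [-0.2, 0.3, -0.7]
opening: 0.007
gripper_force: 0.0
t 23.5 tool local 0.003 -0.1425 0.109 F along 0.4 across -0.2
time_s: 23.88
tool_pos: [0.5798, -0.0989, 0.1079]
ee_rot: [-0.0, 0.664, 0.748, -0.0]
contact_force: [0.2, -0.0, -0.1]
opening: 0.004
gripper_force: 0.0
t 23.88 tool local 0.0025 -0.1382 0.1079 F along -0.0 across 0.2
time_s: 24.25
tool_pos: [0.5795, -0.0966, 0.108]
ee_rot: [0.001, 0.664, 0.747, -0.001]
contact_force: [0.8, -5.6, -0.6]
opening: 0.007
gripper_force: 2.6
t 24.25 tool local 0.0025 -0.1359 0.108 F along -5.7 across 0.1
```

```bash
python3 -m inch '[[0,0.08,0,0,0],[0,0.08,0,0,0],[0,0.08,0,0,0],[0,0.08,0,0,0],[0,0.08,0,0,0],[0,0.06,0,0,0],[0,0,0,0,0],[0,0,0,0,0]]'; python3 - <<'E'
from h import *
tl()
im,d=optics.read_camera("top"); b,e=optics.read_camera("side"); np.savez("g2.npz",a=im,d=d,b=b,e=e)
A=cv2.resize(im[175:215,215:275],(400,267),interpolation=cv2.INTER_CUBIC);B=cv2.resize(b[180:220,225:285],(400,267),interpolation=cv2.INTER_CUBIC)
cv2.imwrite("pics/c6.png",np.vstack([A,B]))
E
```

```text
time_s: 25.25
tool_pos: [0.5766, -0.0739, 0.108]
ee_rot: [0.001, 0.664, 0.747, -0.001]
contact_force: [0.9, -4.3, -1.1]
opening: 0.004
gripper_force: 2.6
t 25.25 tool local 0.0023 -0.113 0.108 F along -4.4 across 0.4
```

View pics/c6.png

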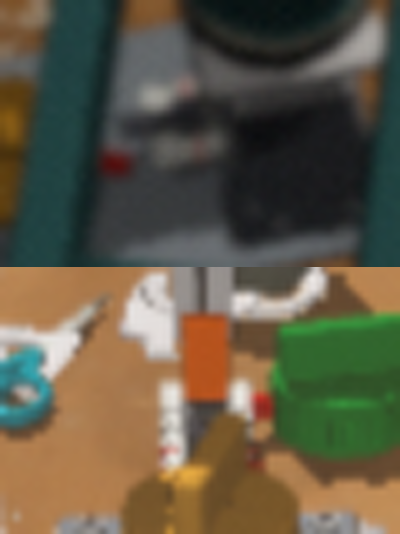

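The side crop shows the fingers behind the tab (205,350); the gripper hides the lines from above. I push a little more, then retreat to measure.

```bash
python3 -m inch '[[0,0.06,0,0,0],[0,0.02,0,0,0],[0,0,0,0,0]]'; python3 -c "
from h import *
tl()"; python3 -m inch '[[0,-0.4,0,0,0],[0,-0.2,0,-0.5,0],[0,-1,0,-1,0],[0,-1,0,0,0],[0,-1,0,0,0],[0,-1,0,0,0],[0,0,0,0,0]]';  python3 - <<'E'
from h import *
tl()
im,d=optics.read_camera("top"); b,e=optics.read_camera("side"); np.savez("g3.npz",a=im,d=d,b=b,e=e)
A=cv2.resize(im[178:208,228:268],(800,600),interpolation=cv2.INTER_CUBIC);cv2.imwrite("pics/c7.png",A)
g={"a":im,"b":b}
for cam,I in(("top","a"),("side","b")):
    gr=cv2.cvtColor(g[I],cv2.COLOR_BGR2GRAY).astype(np.float32); rg=(g[I][:,:,2].astype(np.float32)-g[I][:,:,1])
    ys=np.arange(-.11,-.06,.0015);print(cam,ys[:2])
    for x in(-.006,-.003,0,.003,.006):
        q=proj(cam,np.array([W(x,y,.093) for y in ys])).astype(np.float32)
        print(x,cv2.remap(gr,q[:,0].reshape(1,-1),q[:,1].reshape(1,-1),1).astype(int).ravel().tolist())
    for x in(-.016,-.014,-.012,.012,.014,.016):
        q=proj(cam,np.array([W(x,y,.080) for y in ys])).astype(np.float32)
        print("R",x,cv2.remap(rg,q[:,0].reshape(1,-1),q[:,1].reshape(1,-1),1).astype(int).ravel().tolist())
E
```

```text
time_s: 25.72
tool_pos: [0.5761, -0.0701, 0.108]
ee_rot: [0.001, 0.665, 0.747, -0.001]
contact_force: [0.1, -5.5, -1.0]
opening: 0.003
gripper_force: 2.8
t 25.73 tool local 0.0023 -0.1092 0.108 F along -5.5 across -0.6
time_s: 26.6
tool_pos: [0.6018, -0.2949, 0.1758]
ee_rot: [-0.001, 0.666, 0.746, -0.0]
contact_force: [0.5, 0.3, -0.7]
opening: 0.002
gripper_force: 0.0
t 26.6 tool local 0.0005 -0.3354 0.1758 F along 0.2 across 0.5
top [-0.11   -0.1085]
-0.006 [104, 102, 100, 97, 94, 87, 80, 74, 70, 65, 62, 60, 56, 56, 53, 54, 54, 55, 54, 51, 47, 46, 46, 47, 47, 47, 50, 54, 60, 67, 72, 73, 73, 71]
-0.003 [103, 101, 98, 93, 86, 76, 67, 59, 51, 44, 40, 38, 37, 36, 36, 37, 39, 41, 41, 39, 37, 34, 33, 33, 32, 31, 33, 37, 41, 47, 52, 56, 57, 57]
0 [102, 101, 97, 93, 88, 83, 76, 69, 62, 55, 46, 39, 35, 31, 32, 33, 36, 40, 39, 38, 35, 32, 31, 30, 29, 29, 31, 33, 37, 41, 45, 48, 50, 52]
0.003 [102, 100, 98, 96, 96, 95, 94, 90, 81, 72, 60, 49, 41, 36, 36, 37, 41, 43, 44, 42, 40, 37, 35, 35, 35, 37, 41, 45, 50, 55, 60, 61, 60, 59]
0.006 [101, 100, 100, 101, 103, 104, 104, 100, 95, 84, 71, 62, 54
[... 1807 characters left out ...]
6, 69, 62, 57, 52]
R -0.014 [20, 18, 19, 19, 20, 20, 20, 19, 19, 19, 18, 18, 18, 21, 24, 28, 37, 47, 57, 67, 67, 67, 67, 74, 85, 95, 99, 91, 82, 74, 64, 56, 48, 42]
R -0.012 [28, 31, 32, 32, 32, 31, 29, 27, 25, 24, 24, 23, 23, 25, 26, 27, 31, 35, 39, 43, 43, 43, 43, 46, 51, 57, 59, 55, 53, 49, 44, 41, 36, 33]
R 0.012 [5, 5, 5, 5, 4, 4, 4, 4, 4, 4, 4, 4, 5, 5, 5, 6, 9, 11, 13, 13, 13, 12, 14, 19, 24, 29, 36, 42, 48, 52, 54, 55, 56, 55]
R 0.014 [5, 5, 5, 5, 4, 4, 4, 4, 4, 4, 4, 4, 6, 8, 10, 14, 20, 27, 33, 28, 21, 13, 9, 11, 13, 15, 23, 33, 43, 50, 52, 54, 56, 55]
R 0.016 [6, 6, 6, 5, 5, 5, 4, 4, 4, 4, 4, 4, 7, 10, 14, 20, 28, 37, 45, 37, 27, 16, 11, 11, 12, 12, 20, 28, 36, 41, 46, 50, 55, 55]
```

View pics/c7.png

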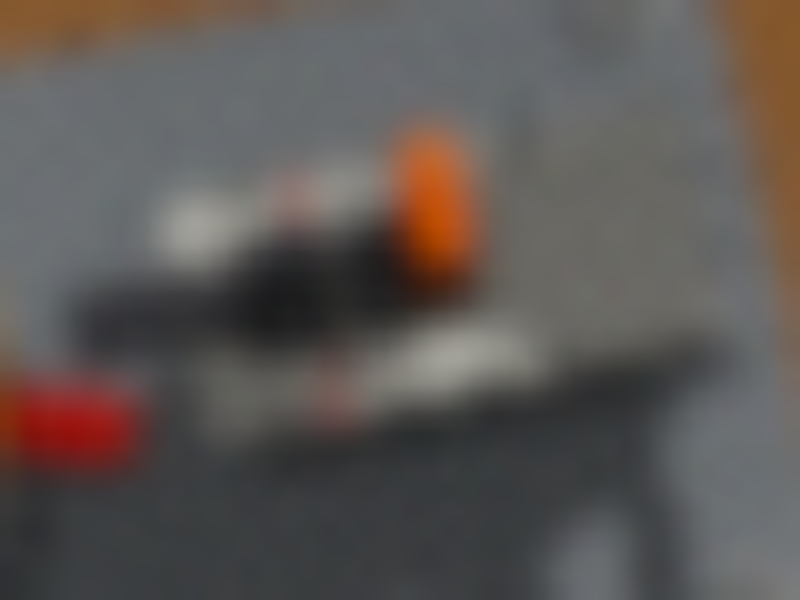

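The top crop shows the faint white line on the carriage at ≈ (325,290), a bit behind the red marks (297,197)/(337,388). Fitting it sub-pixel.

```bash
python3 - <<'E'
from h import *
from scipy.optimize import curve_fit
g=np.load("g3.npz")
print(proj("top",np.array([W(0,-.08,.093),W(0,-.08,.08),W(.014,-.08,.08),W(-.014,-.08,.08)])).round(2))
def fit(cam,ch,xs,lo,hi,z):
    ys=np.arange(lo,hi,.0005);acc=[]
    for x in xs:
        q=proj(cam,np.array([W(x,y,z) for y in ys])).astype(np.float32)
        acc.append(cv2.remap(ch,q[:,0].reshape(1,-1),q[:,1].reshape(1,-1),cv2.INTER_CUBIC).ravel())
    p=np.mean(acc,0)
    f=lambda y,a,m,s,b,c:a*np.exp(-((y-m)/s)**2)+b+c*(y-lo)
    try:
        o,cv=curve_fit(f,ys,p,[p.max()-p.min(),ys[p.argmax()] if p.argmax() not in(0,len(p)-1) else (lo+hi)/2,.003,p.min(),0]); return np.round([o[1]*1e3,abs(o[2])*1e3,o[0]],2), round(float(np.std(f(ys,*o)-p)),2)
    except Exception as e: return str(e)
for cam,I in(("top","a"),("side","b")):
    im=g[I].astype(np.float32); gr=im.mean(2)
    rg=(im[:,:,2]-.5*(im[:,:,1]+im[:,:,0]))/(im.sum(2)+1)*100
    for xs in([-.003],[0],[.003],[.005]): print(cam,"line",xs,fit(cam,gr,xs,-.093 if cam=="top" else -.0905,-.0755 if cam=="top" else -.0805,.093))
    for xs in([-.016],[-.0145],[-.013],[.013],[.0145],[.016]): print(cam,"red",xs,fit(cam,rg,xs,-.09,-.072 if cam=="top" else -.076,.080))
E
```

```text
[[243.47 192.12]
 [243.54 193.06]
 [242.56 188.49]
 [244.52 197.65]]
top line [-0.003] (array([-82.9 ,   3.57,   9.17]), 0.27)
top line [0] (array([-82.91,   3.72,  10.61]), 0.6)
top line [0.003] (array([-82.68,   3.48,  11.3 ]), 1.78)
top line [0.005] (array([-83.03,   3.38,  10.65]), 1.43)
top red [-0.016] (array([-78.94,   4.3 ,   8.33]), 0.11)
top red [-0.0145] (array([-79.07,   4.38,   8.29]), 0.1)
top red [-0.013] (array([-79.12,   4.42,   7.49]), 0.08)
top red [0.013] (array([-79.41,   3.99,   4.82]), 0.25)
top red [0.0145] (array([-79.35,   4.36,   5.55]), 0.14)
top red [0.016] (array([-79.58,   4.55,   5.72]), 0.06)
side line [-0.003] (array([-84.16,   4.37,  23.86]), 0.21)
side line [0] (array([-88.65,   4.84, -15.96]), 0.22)
side line [0.003] (array([-85.13,   2.86,   9.69]), 0.12)
side line [0.005] (array([-85.33,   3.9 ,  23.14]), 0.06)
side red [-0.016] (array([-81.77,   3.97,   8.48]), 0.26)
side red [-0.0145] (array([-81.94,   4.  ,   7.55]), 0.29)
side red [-0.013] (array([-82.24,   4.33,   5.78]), 0.27)
side red [0.013] (array([-83.24,   3.44,   2.93]), 0.09)
side red [0.0145] (array([-83.04,   4.33,   7.11]), 0.04)
side red [0.016] (array([-83.11,   4.43,   8.72]), 0.09)
```

```bash
python3 -c "
from h import *
go(W(.002,-.120,.108),1.5708+.122)"
```

```text
tcp [ 0.6023 -0.2912  0.1766] yaw 1.688 q6 -0.65 units [ 4.23 -0.01  1.38] roll -0.06
```

```bash
python3 -m inch '[[0,1,0,0,0],[0,1,0,0,0],[0,1,0,0,0],[0,0.8,0,0,0],[0,0.2,0,0.4,0],[0,0,0,0.9,0],[0,0,0,0,0],[0,0,0,0,0]]'; python3 -c "
from h import *
tl()"; python3 -m inch '[[0,0.12,0,0,0],[0,0.05,0,0,0],[0,0,0,0,0],[0,0,0,0,0]]'; python3 -c "
from h import *
tl()"
```

```text
time_s: 27.7
tool_pos: [0.5796, -0.0917, 0.1138]
ee_rot: [0.001, 0.664, 0.748, 0.001]
contact_force: [-0.8, -0.0, 0.6]
opening: 0.005
gripper_force: 0.0
t 27.7 tool local 0.0031 -0.131 0.1138 F along 0.1 across -0.8
time_s: 28.2
tool_pos: [0.5782, -0.0839, 0.1124]
ee_rot: [0.0, 0.664, 0.748, 0.0]
contact_force: [0.4, -0.4, 0.4]
opening: 0.004
gripper_force: 0.0
t 28.2 tool local 0.0027 -0.1232 0.1124 F along -0.4 across 0.4
```

```bash
python3 -m inch '[[0,0.12,0,0.08,0],[0,0.1,0,0,0],[0,0,0,0,0],[0,0,0,0,0]]'; python3 -c "
from h import *
tl()"; python3 -m inch '[[0,0.04,0,0,0],[0,0.02,0,0,0],[0,0,0,0,0],[0,0,0,0,0]]'; python3 -c "
from h import *
tl()"
```

```text
time_s: 28.7
tool_pos: [0.5768, -0.0728, 0.1082]
ee_rot: [0.0, 0.664, 0.748, -0.0]
contact_force: [0.1, 0.2, 0.4]
opening: 0.002
gripper_force: 0.0
t 28.7 tool local 0.0027 -0.112 0.1082 F along 0.2 across 0.2
time_s: 29.2
tool_pos: [0.5765, -0.0702, 0.1082]
ee_rot: [0.0, 0.664, 0.748, -0.0]
contact_force: [0.7, -0.9, 0.8]
opening: 0.006
gripper_force: 0.6
t 29.2 tool local 0.0027 -0.1093 0.1082 F along -1.0 across 0.6
```

Contact. Now creep to tool y ≈ −0.1063.

```bash
python3 -m inch '[[0,0.03,0,0,0],[0,0.03,0,0,0],[0,0,0,0,0],[0,0,0,0,0]]'; python3 -c "
from h import *
tl()"
```

```text
time_s: 29.7
tool_pos: [0.5763, -0.0689, 0.1083]
ee_rot: [0.001, 0.665, 0.747, -0.001]
contact_force: [0.5, -5.5, -0.7]
opening: 0.006
gripper_force: 2.7
t 29.7 tool local 0.0027 -0.108 0.1083 F along -5.5 across -0.2
```

```bash
python3 -m inch '[[0,0.03,0,0,0],[0,0.0,0,0,0],[0,0,0,0,0]]'; python3 -c "
from h import *
tl()"; python3 -m inch '[[0,-0.4,0,0,0],[0,-0.2,0,-0.5,0],[0,-1,0,-1,0],[0,-1,0,0,0],[0,-1,0,0,0],[0,-1,0,0,0],[0,0,0,0,0]]';  cat > m.py <<'E'
from h import *
from scipy.optimize import curve_fit
tl()
g={}
for I,c in(("a","top"),("b","side")): g[I]=[optics.read_camera(c)[0].astype(np.float32) for _ in range(6)]
def fit(cam,ch,xs,lo,hi,z):
    ys=np.arange(lo,hi,.0005);q=[proj(cam,np.array([W(x,y,z) for y in ys])).astype(np.float32) for x in xs]
    p=np.mean([cv2.remap(ch,k[:,0].reshape(1,-1),k[:,1].reshape(1,-1),cv2.INTER_CUBIC).ravel() for k in q],0)
    f=lambda y,a,m,s,b,c:a*np.exp(-((y-m)/s)**2)+b+c*(y-lo)
    try:
        o,_=curve_fit(f,ys,p,[p.max()-p.min(),(lo+hi)/2,.0035,p.min(),0]); return np.round([o[1]*1e3,abs(o[2])*1e3,o[0]],2), round(float(np.std(f(ys,*o)-p)),2)
    except Exception as e: return str(e)
for cam,I in(("top","a"),("side","b")):
    im=np.mean(g[I],0); gr=im.mean(2); rg=(im[:,:,2]-.5*(im[:,:,1]+im[:,:,0]))/(im.sum(2)+1)*100
    t=cam=="top"
    for x in(-.003,0,.003,.005): print(cam,"line",x,fit(cam,gr,[x],-.090 if t else -.0875,-.0725 if t else -.0775,.093))
    for x in(-.016,-.0145,.0145,.016): print(cam,"red",x,fit(cam,rg,[x],-.09,-.072 if t else -.076,.080))
E
python3 m.py
```

```text
time_s: 30.08
tool_pos: [0.5761, -0.0675, 0.1083]
ee_rot: [0.002, 0.665, 0.747, -0.001]
contact_force: [0.3, -5.3, -0.6]
opening: 0.007
gripper_force: 2.8
t 30.07 tool local 0.0027 -0.1066 0.1083 F along -5.3 across -0.3
time_s: 30.95
tool_pos: [0.6014, -0.2921, 0.1759]
ee_rot: [-0.001, 0.666, 0.746, -0.0]
contact_force: [1.2, 1.3, -0.2]
opening: 0.006
gripper_force: 0.0
t 30.95 tool local 0.0005 -0.3326 0.1759 F along 1.1 across 1.3
top line -0.003 (array([-80.76,   4.72,  12.79]), 0.28)
top line 0 (array([-80.47,   4.17,  13.35]), 0.48)
top line 0.003 (array([-80.35,   3.51,  10.7 ]), 1.24)
top line 0.005 (array([-79.95,   3.36,   7.86]), 1.62)
top red -0.016 (array([-78.86,   4.65,   7.87]), 0.11)
top red -0.0145 (array([-78.93,   4.63,   7.65]), 0.12)
top red 0.0145 Optimal parameters not found: Number of calls to function has reached maxfev = 1200.
top red 0.016 (array([-79.02,   3.42,   4.49]), 1.1)
side line -0.003 (array([-84.2 ,   5.1 ,  26.22]), 0.36)
side line 0 Optimal parameters not found: Number of calls to function has reached maxfev = 1200.
side line 0.003 (array([-78.37,   5.35,  23.17]), 0.23)
side line 0.005 (array([-79.08,   5.43,  41.32]), 0.13)
side red -0.016 (array([-81.72,   3.91,   7.52]), 0.26)
side red -0.0145 (array([-81.93,   3.94,   7.11]), 0.29)
side red 0.0145 (array([-83.01,   4.16,   7.38]), 0.04)
side red 0.016 (array([-83.08,   4.25,   8.43]), 0.09)
```

```bash
cat > m2.py <<'E'
exec(open("m.py").read().split("for cam,I")[0].split("g={}")[0]); exec("def fit"+open("m.py").read().split("def fit")[1].split("for cam,I")[0])
g=np.load("g.npz")
for cam,I in(("top","a"),("side","b")):
    im=g[I].astype(np.float32);gr=im.mean(2); rg=(im[:,:,2]-.5*(im[:,:,1]+im[:,:,0]))/(im.sum(2)+1)*100
    for x in(-.003,0,.003,.006): print(cam,"line",x,fit(cam,gr,[x],-.118,-.103,.093))
    for x in(-.016,-.0145,.0145,.016): print(cam,"red",x,fit(cam,rg,[x],-.09,-.072 if cam=="top" else -.076,.080))
im=np.mean([optics.read_camera("side")[0].astype(np.float32) for _ in range(4)],0);gr=im.mean(2)
ys=np.arange(-.094,-.070,.001)
for x in(.003,.005,.007,.009):
    q=proj("side",np.array([W(x,y,.093) for y in ys])).astype(np.float32);print(x,cv2.remap(gr,q[:,0].reshape(1,-1),q[:,1].reshape(1,-1),1).astype(int).ravel().tolist())
t=optics.read_camera("top")[0]
cv2.imwrite("pics/c8.png",np.hstack([cv2.resize(t[180:205,232:262],(400,333),interpolation=cv2.INTER_CUBIC),cv2.resize(im.astype(np.uint8)[190:215,240:270],(400,333),interpolation=cv2.INTER_CUBIC)]))
E
python3 m2.py
```

```text
t 31.55 tool local 0.002 -0.3282 0.1776 F along -0.1 across 0.5
top line -0.003 (array([-110.57,    4.02,   15.52]), 0.42)
top line 0 (array([-110.31,    4.54,   15.5 ]), 0.44)
top line 0.003 (array([-110.05,    5.43,   15.2 ]), 0.67)
top line 0.006 (array([-110.27,    4.29,    8.84]), 0.45)
top red -0.016 (array([-79.36,   4.49,   7.19]), 0.19)
top red -0.0145 (array([-79.68,   4.19,   6.96]), 0.07)
top red 0.0145 (array([-79.71,   4.18,   5.99]), 0.1)
top red 0.016 (array([-79.66,   4.09,   5.6 ]), 0.1)
side line -0.003 (array([-112.48,    3.89,   18.91]), 0.49)
side line 0 (array([-112.56,    3.98,   20.87]), 0.4)
side line 0.003 (array([-112.54,    4.31,   21.92]), 0.44)
side line 0.006 (array([-112.73,    4.11,   21.6 ]), 0.4)
side red -0.016 (array([-81.02,   2.02,   1.63]), 0.35)
side red -0.0145 (array([-81.89,   3.24,   3.63]), 0.26)
side red 0.0145 (array([-83.04,   4.3 ,   8.09]), 0.04)
side red 0.016 (array([-83.1 ,   4.38,   8.99]), 0.1)
0.003 [79, 74, 68, 64, 63, 63, 64, 65, 65, 68, 72, 77, 82, 87, 92, 93, 94, 95, 98, 99, 103, 109, 115, 120]
0.005 [80, 75, 69, 64, 64, 65, 66, 66, 67, 69, 74, 79, 84, 89, 94, 92, 91, 89, 87, 85, 88, 92, 96, 100]
0.007 [83, 79, 75, 70, 71, 72, 73, 75, 76, 79, 84, 90, 95, 100, 104, 100, 96, 93, 89, 85, 85, 85, 86, 87]
0.009 [89, 86, 84, 81, 83, 84, 85, 87, 89, 92, 96, 100, 104, 108, 111, 107, 102, 97, 93, 88, 87, 87, 88, 88]
```

View pics/c8.png

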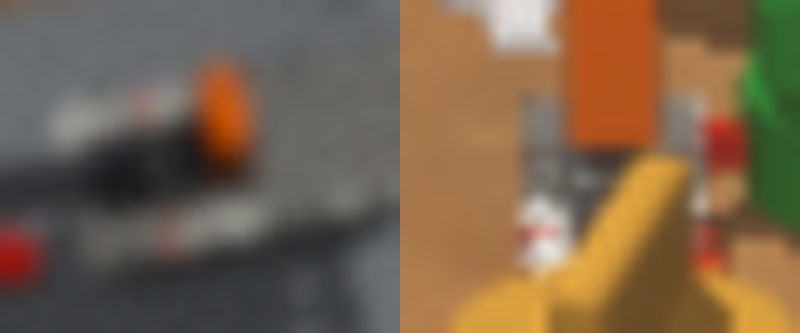

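The last crop shows the white line between the red marks to within about 1 mm: left panel, marks at ≈ (145,105) and (170,235). The ear is unmoved, nothing is touching the robot, and the fits from both cameras bracket zero, so I am handing in.

```bash
python3 -c "
from h import *
cap();print(r.job_done())"
```

```text
cap n 542 z pct [0.0809 0.0855 0.0947 0.103  0.1059 0.1257 0.1281] meanrow 218.67 red 0 
the job is handed in; nothing more can be done
None
```

The job is handed in, with no verdict returned: I turned the cap back until it dropped a step and screwed it clockwise to a firm stop, then pushed the slide to about 1 mm of the red line (the two cameras differed by a few mm), with the arm clear of everything.

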